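# Aim the plant camera's mirror at the tagged pot

### The arm

A 6-joint arm with a two-finger parallel gripper is mounted at the origin on the work surface. World frame = base frame: x ahead of the robot, y to its left, z up, the work surface at z = 0. Lengths are in m, angles in rad, forces in N, time in s.
With the tool pointing down it reaches from about 0.35 to 0.95 m from the base axis. Payload 17.4 kg.
Tool frame: the origin (TCP) lies between the finger pads; the fingertips stand robot.tip_reach ahead of it and the grasp point (between the pads) lies 8 mm behind it (robot.tip_reach is the distance from the TCP to the fingertips, in m); z points along the fingers, y is the line along which they close (so a half turn about z gives the same grasp; the last joint's range is limited). The gripper opens to 93 mm and grips with 3 to 60 N. Pads are 15 mm wide; open, the fingers measure 128 mm over their backs; the gripper's body (75 mm by 188 mm) begins 65 mm behind the grasp point.
Start: joints at [-1.296, 0.116, 1.442, -0, 1.584, -0.038], TCP at [0.208, -0.642, 0.23] pointing down, gripper open.
Joint ranges: [-2.83, 2.83], [-0.83, 2.19], [0.07, 2.5], [-1.14, 4.28], [0.01, 3], [-2.97, 2.97]. Speed limits (rad/s): [1.89, 1.89, 2.22, 3.14, 3.14, 3.14].

### API

Orientations are given as a rotation vector (axis times angle).
In Python, from cell import robot, vision, job gives the robot as it stands.
- The arm moves only by the tool carry_out, never from a script. Its arguments are lists of equal length, an entry for each row: "delta_rot": the turn, a rotation vector about the tool's x, y, z in degrees, a list of three; "slide": the shift along the tool's x, y, z in mm, a list of three; "fingers": the finger opening in mm, from 0 to 93. In form: {"delta_rot": [[ax, ay, az], ...], "slide": [[dx, dy, dz], ...], "fingers": [fingers, ...]}. A call has 1 to 5 rows; each row shifts and turns the commanded pose from where the row before left it, along the tool's axes as they then stand; what a row does not reach is not made up. A row lasts 1/8 s, in which the tool goes at most 62.5 mm and 10.7 degrees, less where a joint would pass 70% of its speed; a pose out of reach is approached as far as the arm can. A call is refused whole if a number of a shift passes 62.5 or a number of a turn 10.7, either way. A call with a gripper value outside its range is refused whole. The fingers move at their own pace and stop on an object; the grip force is fixed at half the most. Time passes only in rows, so rows that do not move let the fingers close. It gives the time, the measured TCP pose, the force, the opening and the grip force at its end, in the units of the state.
- robot.get_obs(): the state, without advancing time (a new reading comes with each control period).
- vision.capture(name): name is "scene" or "top" or "wrist"; returns the picture (420x560x3 uint8, red, green, blue); there is no depth.
- vision.camera_params(name): a dict with "camera_matrix" (3x3 intrinsics, pixels), "world_from_camera" (4x4, takes a point from camera to world coordinates). Camera axes: x right, y up, looking along -z (the intrinsics and any distortion apply to the point x, -y, -z); pixel columns grow to the right and rows downward; lengths in m; the calibration is good to about 2 mm. A picture is of the moment at which its call begins: read the wrist's pose just before it. camera_params takes no time and is no camera call; for the wrist camera it gives the pose at the moment of the call.
- job.finish_job(): hands the job in; it is judged then, once.
The state is a dict: "time": time; "joint_pos": joint angles; "qd": joint speeds; "effort": joint torques, N m; "eef_pos": TCP position; "orientation": TCP orientation; "wrist_force": force on the tool from outside, world axes, zero at the start; "wrist_torque": the same for the moment, N m; "gripper_width": opening from 0.0 (shut) to 1.0 (fully open); "finger_force": force on a finger pad.
Only numpy, scipy, OpenCV 4.12 (cv2) and the standard library are available. Lean on these libraries where they do the work, as an engineer would, in place of code of your own. Each camera call takes 0.05 s, during which the arm holds its last target. There are 200 camera calls.

### The job

Start the plant camera by pressing the three keys on its control box fully down, one at a time: first the large round key, then the bar-shaped key, last the small round key. Then take the bar on top of the swivel mirror and turn the mirror until the round tag of the pot shows to the camera in the middle of the mirror, that is, until the mirror faces midway between the directions to the camera's lens and to the round tag. The mirror springs back when let go, so finish while still holding it steadily at that angle, and leave the pots and everything else standing loose where they are.

Things in the scene. Friction and masses are not known exactly. Their poses are not given: they have to be found in the camera images.
- keybox: Control box of the camera: flat grey box 85 x 185 x 34 mm (x, y, z) with an aluminium top face, fixed to the table. Origin: centre of its underside; z up; its y axis runs along its long side. Three white spring keys in black collars stand on it in a row along y, 56 mm apart (one at the middle); which key has which place varies. Collars rise 12 mm above the box, keys 10 mm above their collars.
- key_large_top (a point): Centre of the top of the large round key, 34 mm diameter, 56 mm above the table when up. It moves down with the key.
- key_bar_top (a point): Centre of the top of the bar-shaped key, 44 mm x 16 mm (long across the row), 56 mm above the table when up. It moves down with the key.
- key_small_top (a point): Centre of the top of the small round key, 18 mm diameter, 56 mm above the table when up. It moves down with the key.
- key_large (a joint): Travel of the large round key: 0 up, 0.006 m fully down; the spring takes 1.2 N to start and 4 N fully down, and it rises by itself.
- key_bar (a joint): Travel of the bar-shaped key: 0 up, 0.006 m fully down; spring as the large key.
- key_small (a joint): Travel of the small round key: 0 up, 0.006 m fully down; spring as the large key.
- rig: Camera rig fixed to the table: a steel round foot (100 mm diameter, 14 mm high) that carries the swivel mirror, and a 40 mm wide flat bar on the table out to a black box camera (56 mm wide, 60 mm deep, top at 128 mm) that looks back at the mirror. Origin: on the mirror's upright swivel axis, on the table; z up. The camera lies 50 degrees clockwise (seen from above) of its x axis.
- lens (a point): Centre of the camera's round lens, 100 mm above the table, 170 mm from the mirror's swivel axis; the lens looks level at the axis.
- mirror (a joint): Turn of the mirror about its upright axis: 0 at rest, growing counter-clockwise seen from above, stop at 1.4 rad. A light return spring (0.08 N m per rad) and damping pull it back to 0 when let go. Aiming at the tag needs about 0.3 to 1.1 rad.
- mirror_face (a point): Centre of the mirror glass, 100 mm above the table, on the swivel axis. The mirror is an upright black-framed panel 90 mm wide, 96 mm high, 6 mm thick (52 to 148 mm above the table). This point's x axis is the outward normal of the glass and turns with the mirror; at rest it looks 48 degrees clockwise of the rig's x axis, almost at the camera.
- mirror_grip (a point): Grip point in the black bar on top of the mirror, 172 mm above the table, on the swivel axis. The bar is 12 mm thick along the glass normal (this point's x axis), 46 mm long along the panel (y) and stands from 150 to 190 mm above the table; below it a block 20 x 30 mm from 143 to 153 mm and then the panel.
- sight: Not a visible object: a frame on the mirror's swivel axis, 100 mm up, whose x axis points along the camera's line of sight after its reflection in the middle of the mirror. It turns two rad for each rad of the mirror. The round tag is seen in the middle when it lies on this x axis.
- pot: Black square nursery pot, 60 x 60 x 58 mm, with a small plant and, on a stake in its middle, an upright white ROUND tag 50 mm in diameter with a ring printed on it (tag from 75 to 125 mm above the table). Loose on the table, within 150 to 290 mm of the mirror, in either of two places. Origin: centre of its underside; x is the normal of the tag.
- tag (a point): Centre of the round tag, 100 mm above the table, on the middle axis of its pot.
- pot_other: The same pot with an upright white OBLONG tag (64 x 24 mm) instead of a round one: not the one to aim at. Origin: centre of its underside.
- jar: Bystander: glass jar, 48 mm diameter, 62 mm high, behind the mirror. Origin: centre of its underside.
- bowl: Bystander: dark blue bowl, 116 mm diameter, 55 mm high, loose on the robot's left. Origin: centre of its underside.
- pot_empty: Bystander: empty black square pot, 60 x 60 x 58 mm. Origin: centre of its underside.
- brush: Bystander: brush lying flat, 190 mm long. Origin near its middle, on the table.
Mind the look-alikes: they are no part of the job. What is shaped like the pot but yellow is not meant.

How it is judged:
On the way, in this order (a step that is already met when the one before it is completed fails the run):
1. the large round key is pressed, the other two are up (value of joint key_large above 0.004 m and value of joint each of key_bar, key_small below 0.002 m), for 0.05 s.
2. the bar key is pressed, the other two are up (value of joint key_bar above 0.004 m and value of joint each of key_large, key_small below 0.002 m), for 0.05 s.
3. the small round key is pressed, the other two are up (value of joint key_small above 0.004 m and value of joint each of key_large, key_bar below 0.002 m), for 0.05 s.
4. all keys are up again (value of joint each of key_large, key_bar, key_small below 0.002 m), for 0.05 s.
5. the robot's fingers hold the mirror so that the round tag shows in its middle (y of tag in the frame of sight between -0.02 and 0.02 m and x of tag in the frame of sight above 0.05 m and contact force between mirror and the fingers above 0.4 N), for 0.2 s.
At the end, for the whole second after the job is handed in: The fingers are still on the mirror (over 0.4 N), nothing else props it, it is still (under 0.05 rad/s), and the reflected line of sight of the camera passes within 20 mm (sideways) of the middle of the round tag; all three keys are up (all of step 4 and all of step 5 and velocity of joint mirror between -0.05 and 0.05 rad/s and contact force between mirror and pot below 0.1 N and contact force between mirror and pot_other below 0.1 N and contact force between mirror and jar below 0.1 N); the arm keeps its last pose, push and grip.
It fails at once if two keys pressed at once (value of joint each of key_large, key_bar above 0.003 m or value of joint each of key_large, key_small above 0.003 m or value of joint each of key_bar, key_small above 0.003 m).
It fails at once if a pot is moved more than 15 mm or tipped (distance of any of pot, pot_other, pot_empty from where it was at the start of the episode above 0.015 m or angle between any of pot, pot_other, pot_empty's own z axis and vertical above 0.25 rad).
It fails at once if the jar or the bowl is moved more than 15 mm or tipped (distance of any of jar, bowl from where it was at the start of the episode above 0.015 m or angle between any of jar, bowl's own z axis and vertical above 0.25 rad).
It fails at once if the brush is moved more than 15 mm (distance of brush from where it was at the start of the episode above 0.015 m).
It also fails if it takes over 58 s, if anything falls off the work surface, if the arm or the gripper's body presses on something with over 40 N, if the wrist force passes 120 N, or if a joint passes its speed limit or range.

## Working session

There is one attempt and no reset: what is moved stays moved. The work goes in short steps, Python scripts to look and compute and a tool call to move; the robot and the scene stay as the last step left them, time stands still between calls to the robot, and variables do not carry over. Pictures are saved under pics/ and viewed, at most 10 in all, crops included, and the job is handed in when it is done.

Besides the shell and the picture viewer there is one more tool, called after "Call:" in YAML: its name, and indented under it one key for each argument. carry_out: Moves the arm, as the interface text tells. Its arguments: {"type":"object","properties":{"delta_rot":{"type":"array","items":{"type":"array","items":{"type":"number"}}},"slide":{"type":"array","items":{"type":"array","items":{"type":"number"}}},"fingers":{"type":"array","items":{"type":"number"}}},"required":["delta_rot","slide","fingers"]}

```bash
mkdir -p pics
python3 - <<'E'
from cell import robot, vision, job
import cv2,numpy as np
o=robot.get_obs();print(o['time'],o['eef_pos'],o['orientation'],robot.tip_reach)
for n in ['scene','top']:
    im=vision.capture(n);cv2.imwrite(f'pics/{n}0.png',im[:,:,::-1]);p=vision.camera_params(n);print(n,p['camera_matrix'],p['world_from_camera'],[k for k in p])
E
```

```text
0.0 [ 0.20766991 -0.6420666   0.22891942] [-3.10212571e+00 -4.89183242e-01  1.96674321e-04] 0.011
scene [[524.62378644   0.         281.39634762]
 [  0.         524.62378644 214.55072369]
 [  0.           0.           1.        ]] [[-0.80101752 -0.37663726  0.46531205  1.20350332]
 [ 0.59863765 -0.5013995   0.62468513  0.85227838]
 [-0.00197246  0.77893704  0.62709903  1.0073758 ]
 [ 0.          0.          0.          1.        ]] ['camera_matrix', 'world_from_camera']
top [[403.35241898   0.         278.13374563]
 [  0.         403.35241898 204.31225467]
 [  0.           0.           1.        ]] [[ 0.01031454  0.98665684 -0.16248656  0.34946149]
 [-0.99983478  0.01260859  0.01309345 -0.02653004]
 [ 0.01496747  0.16232466  0.98662388  1.16602247]
 [ 0.          0.          0.          1.        ]] ['camera_matrix', 'world_from_camera']
```

View pics/scene0.png

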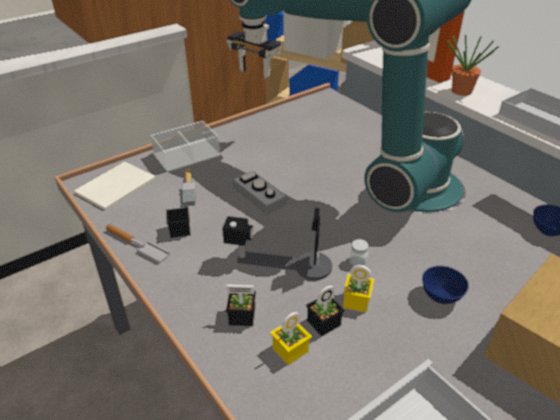

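View pics/top0.png

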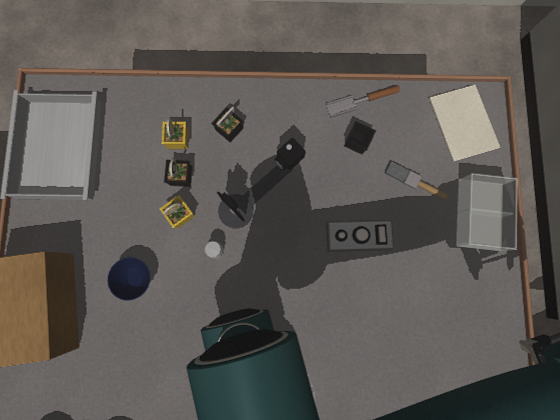

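The scene view shows a black pot with a round tag at (325,313) and one with an oblong tag at (242,307). The round tags at (291,325) and (360,275) belong to yellow pots, which are look-alikes. In the top view the target pot is at (178,172), the mirror at (235,205), the camera at (289,150), and the keys (small, large, bar) at (342,236), (362,235) and (381,235).

```bash
cat > h.py <<'E'
from cell import robot, vision, job
import cv2,numpy as np
from scipy.spatial.transform import Rotation as R
def ray(n,u,v,p=None):
    p=p or vision.camera_params(n);K=p['camera_matrix'];T=p['world_from_camera']
    d=np.linalg.solve(K,[u,v,1.]);d=T[:3,:3]@np.array([d[0],-d[1],-d[2]]);return T[:3,3],d
def onz(n,u,v,z,p=None):
    c,d=ray(n,u,v,p);return c+d*(z-c[2])/d[2]
def proj(n,X,p=None):
    p=p or vision.camera_params(n);T=p['world_from_camera'];q=T[:3,:3].T@(np.array(X)-T[:3,3]);q=q*[1,-1,-1]
    k=p['camera_matrix']@q;return k[:2]/k[2]
E
python3 - <<'E'
from h import *
t=cv2.imread('pics/top0.png');s=cv2.imread('pics/scene0.png')
c=lambda im,x,y,w,h,k:cv2.resize(im[y:y+h,x:x+w],None,fx=k,fy=k,interpolation=cv2.INTER_CUBIC)
a=c(t,322,212,80,50,5);b=c(t,155,100,160,120,2.5)  # 400x250, 400x300
d=c(s,230,200,100,75,4);e=c(s,290,250,100,75,4)
def pad(x):
    y=np.zeros((300,400,3),np.uint8);y[:x.shape[0],:x.shape[1]]=x;return y
cv2.imwrite('pics/m1.png',np.vstack([np.hstack([pad(a),pad(b)]),np.hstack([pad(d),pad(e)])]))
g=cv2.cvtColor(t,cv2.COLOR_BGR2GRAY)[212:262,322:402]
for th in (110,150):
    n,l,st,ce=cv2.connectedComponentsWithStats((g>th).astype(np.uint8))
    print(th,[(st[i].tolist(),(ce[i]+[322,212]).round(1).tolist()) for i in range(1,n) if st[i,4]>8])
for nm,u,v,z in [('S',342,236,.056),('L',362,235,.056),('B',381,235,.056),('boxL',329,235,.034),('boxR',392,235,.034),('pot',178,172,.058),('other',228,122,.058),('camtop',289,150,.128)]:
    print(nm,onz('top',u,v,z).round(3))
print(g.max())
E
```

```text
110 []
150 []
S [ 0.446 -0.218  0.056]
L [ 0.449 -0.274  0.056]
B [ 0.45  -0.327  0.056]
boxL [ 0.45  -0.186  0.034]
boxR [ 0.452 -0.364  0.034]
pot [0.62  0.241 0.058]
other [0.77  0.105 0.058]
camtop [ 0.668 -0.068  0.128]
110
```

View pics/m1.png

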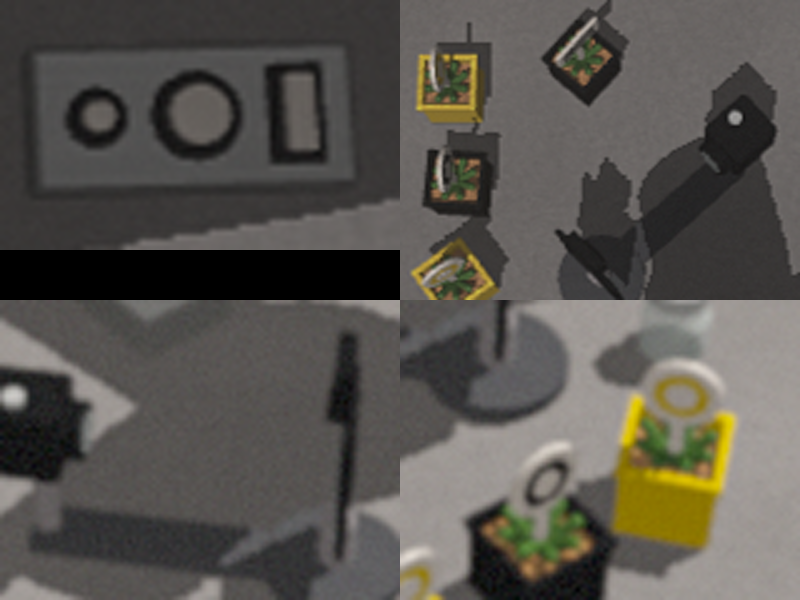

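```bash
cat >> h.py <<'E'
def go(X):
    o=robot.get_obs();r=R.from_rotvec(o['orientation']);d=r.inv().apply(np.array(X)-o['eef_pos'])*1000
    print('t',o['time'],'tcp',o['eef_pos'].round(4),'F',np.round(o['wrist_force'],1),'slide mm',d.round(1),'ax',r.as_matrix()[:,0].round(3),r.as_matrix()[:,1].round(3),r.as_matrix()[:,2].round(3));return d
def tri(a,b):
    (c1,d1),(c2,d2)=ray(*a),ray(*b)
    s=np.linalg.lstsq(np.c_[d1,-d2],c2-c1,rcond=None)[0];p,q=c1+s[0]*d1,c2+s[1]*d2
    return ((p+q)/2).round(4),round(np.linalg.norm(p-q),4)
E
python3 - <<'E'
from h import *
for u,v in [(342,235.2),(362,235),(381.8,234)]: print(onz('top',u,v,.056).round(4))
print('tag',tri(('top',172.2,166.8),('scene',326.2,294.5)))
L=onz('top',362,235,.056);L[2]=.15
go(L)
E
```

```text
[ 0.4481 -0.2185  0.056 ]
[ 0.4493 -0.2739  0.056 ]
[ 0.4527 -0.3289  0.056 ]
tag (array([0.6242, 0.2475, 0.1   ]), np.float64(0.0003))
t 0.1 tcp [ 0.2077 -0.6421  0.229 ] F [-0.5  0.1  0.2] slide mm [ 343.2 -275.9   79.3] ax [0.951 0.308 0.   ] [ 0.308 -0.951 -0.001] [-0.     0.001 -1.   ]
```

Call:
carry_out:
  delta_rot:
    - [0, 0, 0]
    - [0, 0, 0]
    - [0, 0, 0]
    - [0, 0, 0]
    - [0, 0, 0]
  slide:
    - [43, -34.5, 10]
    - [43, -34.5, 10]
    - [43, -34.5, 10]
    - [43, -34.5, 10]
    - [43, -34.5, 10]
  fingers: [0, 0, 0, 0, 0]

```text
time: 0.72
eef_pos: [0.3598, -0.4103, 0.1791]
orientation: [-3.103, -0.489, 0.0]
wrist_force: [0.7, 0.6, -0.2]
gripper_width: 0.508
finger_force: 0.0
```

Call:
carry_out:
  delta_rot:
    - [0, 0, 0]
    - [0, 0, 0]
    - [0, 0, 0]
    - [0, 0, 0]
    - [0, 0, 0]
  slide:
    - [43, -34.5, 10]
    - [43, -34.5, 10]
    - [43, -34.5, 10]
    - [0, 0, 0]
    - [0, 0, 0]
  fingers: [0, 0, 0, 0, 0]

```text
time: 1.35
eef_pos: [0.45, -0.2739, 0.1496]
orientation: [3.103, 0.49, -0.0]
wrist_force: [-0.9, -0.5, -0.2]
gripper_width: 0.009
finger_force: 0.0
```

Run:
```python
from h import *
p=vision.camera_params('wrist');im=vision.capture('wrist')[:,:,::-1].copy()
for n,y in (('S',-.2185),('L',-.2739),('B',-.3289)):
    print(n,proj('wrist',[.449,y,.056],p).round(1))
cv2.imwrite('pics/w1.png',im);print(p['world_from_camera'].round(3),p['camera_matrix'][0])
go([.4493,-.2739,.08])
```

```text
S [201.3 201.1]
L [273.8 223.5]
B [343.2 244.9]
[[ 0.308  0.91   0.277  0.526]
 [-0.951  0.295  0.089 -0.25 ]
 [-0.    -0.291  0.957  0.304]
 [ 0.     0.     0.     1.   ]] [352.68956764   0.         274.68511082]
t 1.4 tcp [ 0.4498 -0.2744  0.1498] F [-1.1 -0.1 -0.1] slide mm [-0.3 -0.6 69.8] ax [ 0.952  0.307 -0.   ] [ 0.307 -0.952  0.   ] [-0. -0. -1.]
```

View pics/w1.png

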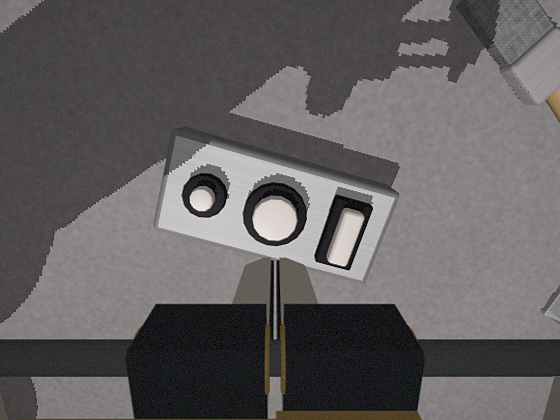

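The wrist view shows the small key at (203,197), the large key at (275,217) and the bar key at (343,237), about 5 px further forward than predicted.

Run:
```python
from h import *
for u,v in [(202.5,197.5),(275,217.5),(343,237)]: print(onz('wrist',u,v,.056).round(4))
print(proj('wrist',[.4498,-.2744,.139]))
```

```text
[ 0.4518 -0.2191  0.056 ]
[ 0.4535 -0.2738  0.056 ]
[ 0.4546 -0.327   0.056 ]
[273.99181344 271.62012865]
```

Call:
carry_out:
  delta_rot:
    - [0, 0, 0]
    - [0, 0, 0]
    - [0, 0, 0]
    - [0, 0, 0]
    - [0, 0, 0]
  slide:
    - [2.6, 0.8, 45]
    - [0, 0, 34]
    - [0, 0, 6]
    - [0, 0, 3]
    - [0, 0, 0]
  fingers: [0, 0, 0, 0, 0]

```text
time: 2.02
eef_pos: [0.4531, -0.2745, 0.0631]
orientation: [3.102, 0.488, 0.002]
wrist_force: [-2.4, -1.0, 3.1]
gripper_width: 0.006
finger_force: 1.5
```

Call:
carry_out:
  delta_rot:
    - [0, 0, 0]
    - [0, 0, 0]
    - [0, 0, 0]
  slide:
    - [0, 0, 1.5]
    - [0, 0, 1]
    - [0, 0, 0]
  fingers: [0, 0, 0]

```text
time: 2.4
eef_pos: [0.4534, -0.2744, 0.0611]
orientation: [3.101, 0.489, 0.002]
wrist_force: [-4.9, -0.7, 15.6]
gripper_width: 0.004
finger_force: 7.7
```

Call:
carry_out:
  delta_rot:
    - [0, 0, 0]
    - [0, 0, 0]
    - [0, 0, 0]
    - [0, 0, 0]
    - [0, 0, 0]
  slide:
    - [0, 0, -34]
    - [0, 0, 0]
    - [-14.8, 50.7, 0]
    - [0, 0, 0]
    - [0, 0, 24]
  fingers: [0, 0, 0, 0, 0]

```text
time: 3.02
eef_pos: [0.4549, -0.3269, 0.0696]
orientation: [3.102, 0.488, 0.003]
wrist_force: [0.9, -0.4, -0.5]
gripper_width: 0.006
finger_force: 0.0
```

Call:
carry_out:
  delta_rot:
    - [0, 0, 0]
    - [0, 0, 0]
    - [0, 0, 0]
    - [0, 0, 0]
    - [0, 0, 0]
  slide:
    - [0, 0, 5]
    - [0, 0, 3]
    - [0, 0, 1.5]
    - [0, 0, 0.5]
    - [0, 0, 0]
  fingers: [0, 0, 0, 0, 0]

```text
time: 3.65
eef_pos: [0.4544, -0.3261, 0.061]
orientation: [-3.103, -0.49, -0.0]
wrist_force: [-9.3, 7.5, 18.5]
gripper_width: 0.007
finger_force: 8.7
```

Call:
carry_out:
  delta_rot:
    - [0, 0, 0]
    - [0, 0, 0]
    - [0, 0, 0]
    - [0, 0, 0]
    - [0, 0, 0]
  slide:
    - [0, 0, -34]
    - [0, 0, 0]
    - [15.1, -51.9, 0]
    - [15.1, -51.9, 0]
    - [0, 0, 0]
  fingers: [0, 0, 0, 0, 0]

```text
time: 4.28
eef_pos: [0.451, -0.2158, 0.093]
orientation: [-3.102, -0.494, -0.001]
wrist_force: [0.2, -0.8, -0.4]
gripper_width: 0.005
finger_force: 0.0
```

Call:
carry_out:
  delta_rot:
    - [0, 0, 0]
    - [0, 0, 0]
    - [0, 0, 0]
    - [0, 0, 0]
    - [0, 0, 0]
  slide:
    - [0, 0, 24]
    - [0, 0, 5]
    - [0, 0, 3.5]
    - [0, 0, 1.5]
    - [0, 0, 0]
  fingers: [0, 0, 0, 0, 0]

```text
time: 4.9
eef_pos: [0.4512, -0.2188, 0.0609]
orientation: [-3.103, -0.489, 0.0]
wrist_force: [-10.4, 6.0, 18.5]
gripper_width: 0.006
finger_force: 9.5
```

Call:
carry_out:
  delta_rot:
    - [0, 0, 0]
    - [0, 0, 0]
    - [0, 0, 0]
    - [0, 0, 0]
    - [0, 0, 0]
  slide:
    - [0, 0, -60]
    - [0, 0, -60]
    - [0, 0, -60]
    - [0, 0, -60]
    - [22, -43, -10]
  fingers: [0, 0, 0, 0, 0]

```text
time: 5.52
eef_pos: [0.4593, -0.1725, 0.3139]
orientation: [3.101, 0.483, 0.007]
wrist_force: [0.3, 1.0, -0.7]
gripper_width: 0.006
finger_force: 0.0
```

Call:
carry_out:
  delta_rot:
    - [0, 0, 0]
    - [0, 0, 0]
    - [0, 0, 0]
    - [0, 0, 0]
    - [0, 0, 0]
  slide:
    - [22, -43, -10]
    - [22, -43, -10]
    - [22, -43, 0]
    - [22, -43, 0]
    - [0, 0, 0]
  fingers: [0, 0, 0, 0, 0]

```text
time: 6.15
eef_pos: [0.4899, 0.022, 0.3295]
orientation: [-3.102, -0.494, -0.001]
wrist_force: [0.5, -0.2, 0.3]
gripper_width: 0.008
finger_force: 0.0
```

Run:
```python
from h import *
p=vision.camera_params('wrist');np.savez('p2.npz',**p);im=vision.capture('wrist')[:,:,::-1]
cv2.imwrite('pics/w2.png',cv2.resize(im,None,fx=1.42,fy=1.42))
go([.5,.03,.33])
im=vision.capture('top')[:,:,::-1];cv2.imwrite('pics/top2.png',im)
```

```text
t 6.2 tcp [0.4898 0.0206 0.3295] F [-0.3  0.3 -0.2] slide mm [12.6 -5.7 -0.5] ax [0.951 0.31  0.   ] [ 0.31  -0.951  0.   ] [ 0. -0. -1.]
```

View pics/w2.png

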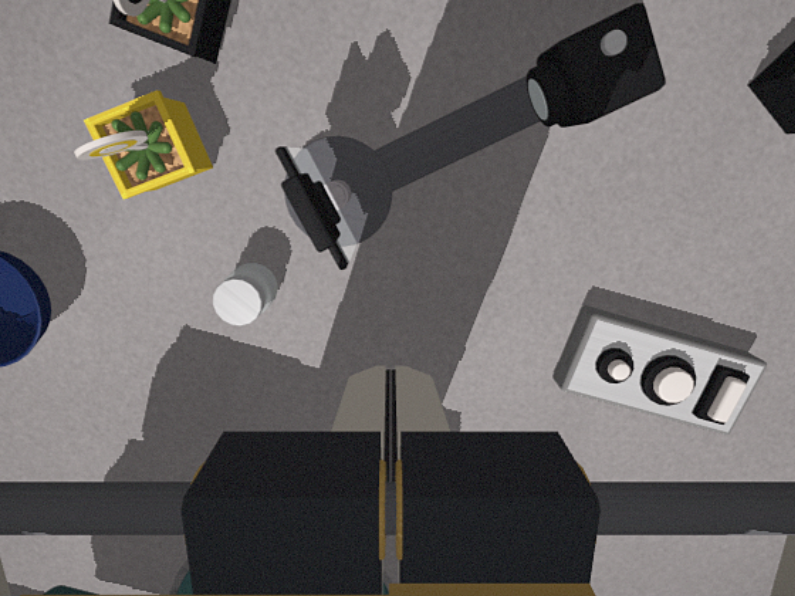

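The wrist view shows the panel's top edge from (283,150) to (343,266), the bar around (312,210), the foot disc centred near (339,191) and the lens at (538,98), in enlarged pixels.

Run:
```python
from h import *
p=dict(np.load('p2.npz'))
W=lambda u,v,z:onz('wrist',u/1.42,v/1.42,z,p)
a,b=W(283,150,.148),W(344,267,.148);l=W(538,98,.1);f=W(338.5,191,.014)
print('panel',a,b,(a+b)/2,np.linalg.norm(a-b));d=b-a;print('panel dir deg',np.degrees(np.arctan2(d[1],d[0])))
print('bar',W(305,213,.19),W(317,206,.19)); print('foot',f,'lens',l,np.linalg.norm(l[:2]-f[:2]))
c=W(455,149,0);g=W(528,116,0); print('armdir',np.degrees(np.arctan2(*(l-f)[1::-1])), np.degrees(np.arctan2(*(g-c)[1::-1])))
im=cv2.imread('pics/w2.png')
cv2.imwrite('pics/w2c.png',cv2.resize(im[130:290,240:420],None,fx=3.7,fy=3.7,interpolation=cv2.INTER_CUBIC))
```

```text
panel [0.54781969 0.11288385 0.148     ] [0.48665701 0.05390425 0.148     ] [0.51723835 0.08339405 0.148     ] 0.08496744466044748
panel dir deg -136.0409924429707
bar [0.52020016 0.0836455  0.19      ] [0.5262263  0.07810134 0.19      ]
foot [0.52162215 0.0819539  0.014     ] lens [ 0.6358584  -0.04122432  0.1       ] 0.16799640959191003
armdir -47.15696655118957 -48.23079757216761
```

View pics/w2c.png

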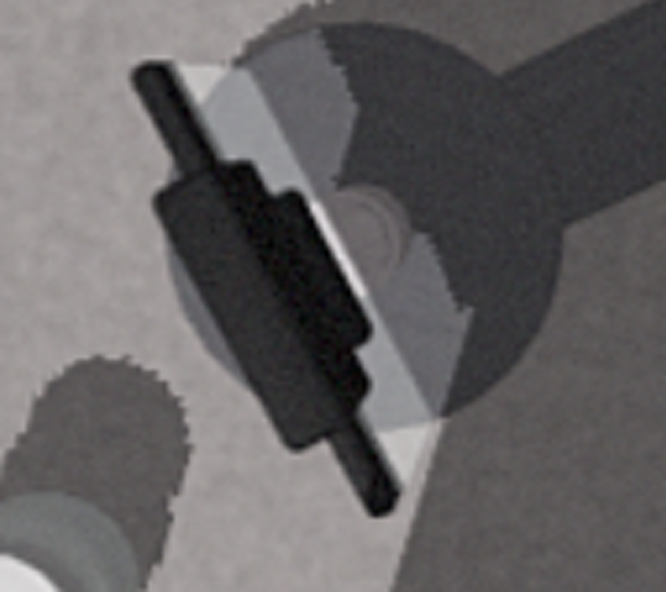

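Call:
carry_out:
  delta_rot:
    - [0, 0, 0]
    - [0, 0, 0]
    - [0, 0, -8.7]
    - [0, 0, -8.7]
    - [0, 0, -8.6]
  slide:
    - [24.3, -24.7, 0]
    - [24.3, -24.7, 0]
    - [0, 0, 0]
    - [0, 0, 0]
    - [0, 0, 0]
  fingers: [60, 60, 60, 60, 60]

```text
time: 6.88
eef_pos: [0.5209, 0.0804, 0.3293]
orientation: [2.912, 1.179, 0.0]
wrist_force: [0.8, 0.2, 0.2]
gripper_width: 0.492
finger_force: 0.0
```

Call:
carry_out:
  delta_rot:
    - [0, 0, 0]
    - [0, 0, 0]
  slide:
    - [0, 0, 60]
    - [0, 0, 0]
  fingers: [60, 60]

```text
time: 7.12
eef_pos: [0.5195, 0.0804, 0.2657]
orientation: [-2.913, -1.171, 0.009]
wrist_force: [-0.6, -0.1, 0.4]
gripper_width: 0.64
finger_force: 0.0
```

Run:
```python
from h import *
go([.5205,.0825,.168]);print(robot.get_obs()['joint_pos'].round(2))
p=vision.camera_params('wrist');np.savez('p3.npz',**p);im=vision.capture('wrist')[:,:,::-1]
cv2.imwrite('pics/w3.png',cv2.resize(im,None,fx=1.42,fy=1.42))
print(proj('wrist',[.5205,.0825,.19],p)*1.42)
```

```text
t 7.125 tcp [0.5195 0.0804 0.2657] F [-0.6 -0.1  0.4] slide mm [ 2.7 -0.5 97.7] ax [ 0.722  0.692 -0.005] [ 0.692 -0.722 -0.004] [-0.006 -0.001 -1.   ]
[ 0.11 -0.21  1.7  -0.    1.66  0.91]
[389.47921821 322.05697527]
```

View pics/w3.png

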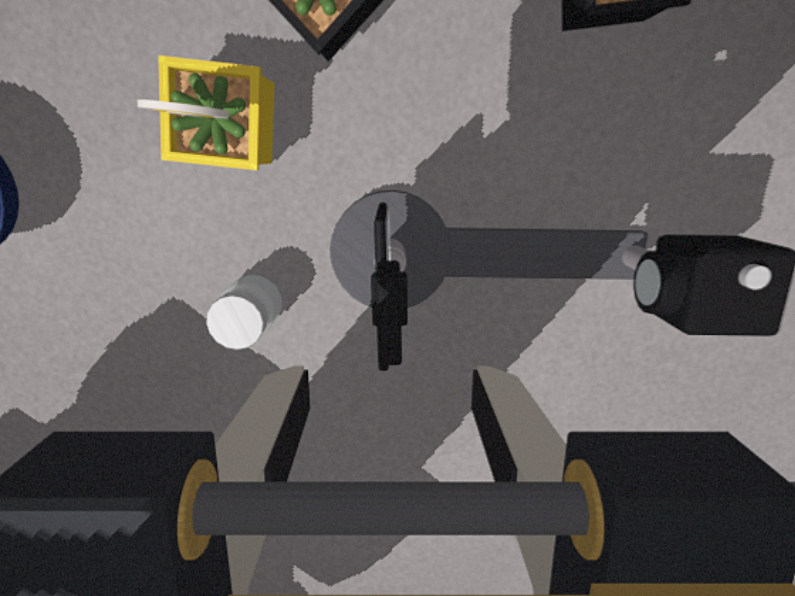

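The wrist view shows the bar centred between the jaws at about (390,314), with nothing in the way. I'll descend and grip.

Call:
carry_out:
  delta_rot:
    - [0, 0, 0]
    - [0, 0, 0]
    - [0, 0, 0]
    - [0, 0, 0]
    - [0, 0, 0]
  slide:
    - [3.5, 0, 35]
    - [0, 0, 35]
    - [0, 0, 27]
    - [0, 0, 0]
    - [0, 0, 0]
  fingers: [60, 60, 60, 30, 30]

```text
time: 7.8
eef_pos: [0.5242, 0.0841, 0.1749]
orientation: [2.913, 1.174, 0.004]
wrist_force: [0.0, 1.1, 0.5]
gripper_width: 0.478
finger_force: 0.0
```

Call:
carry_out:
  delta_rot:
    - [0, 0, 0]
    - [0, 0, 0]
    - [0, 0, 0]
    - [0, 0, 0]
    - [0, 0, 0]
  slide:
    - [0, 0, 0]
    - [0, 0, 0]
    - [0, 0, 0]
    - [0, 0, 0]
    - [0, 0, 0]
  fingers: [20, 12, 5, 5, 5]

```text
time: 8.43
eef_pos: [0.5228, 0.085, 0.1725]
orientation: [-2.912, -1.175, 0.0]
wrist_force: [-5.2, 5.1, 4.9]
gripper_width: 0.125
finger_force: 30.0
```

Call:
carry_out:
  delta_rot:
    - [0, 0, -6]
    - [0, 0, -6]
    - [0, 0, -6]
    - [0, 0, -6]
    - [0, 0, 0]
  slide:
    - [0, -0.5, 0]
    - [0, 0, 0]
    - [0, 0, 0]
    - [0, 0, 0]
    - [0, 0, 0]
  fingers: [5, 5, 5, 5, 5]

```text
time: 9.05
eef_pos: [0.5221, 0.0855, 0.1725]
orientation: [-2.602, -1.757, 0.001]
wrist_force: [-10.6, 7.5, 5.5]
gripper_width: 0.128
finger_force: 30.0
```

Call:
carry_out:
  delta_rot:
    - [0, 0, -6]
    - [0, 0, -6]
    - [0, 0, -6]
    - [0, 0, -6]
    - [0, 0, -3]
  slide:
    - [0, 0, 0]
    - [0, 0, 0]
    - [0, 0, 0]
    - [0, 0, 0]
    - [0, 0, 0]
  fingers: [5, 5, 5, 5, 5]

```text
time: 9.68
eef_pos: [0.5211, 0.0857, 0.1724]
orientation: [-2.117, -2.315, 0.003]
wrist_force: [-21.7, 7.6, 9.9]
gripper_width: 0.128
finger_force: 30.0
```

Call:
carry_out:
  delta_rot:
    - [0, 0, 0]
    - [0, 0, 0]
  slide:
    - [0, 0, 0]
    - [0, 0, 0]
  fingers: [5, 5]

```text
time: 9.93
eef_pos: [0.5211, 0.0857, 0.1724]
orientation: [-2.12, -2.312, 0.002]
wrist_force: [-22.0, 7.0, 9.6]
gripper_width: 0.128
finger_force: 30.0
```

Run:
```python
from h import *
go([.522,.083,.168]);o=robot.get_obs();print(o['joint_pos'].round(2),o['finger_force'])
y=R.from_rotvec(o['orientation']).as_matrix()[:,1];print('normal yaw',np.degrees(np.arctan2(y[1],y[0])))
p=vision.camera_params('wrist');np.savez('p4.npz',**p);im=vision.capture('wrist')[:,:,::-1]
cv2.imwrite('pics/w4.png',cv2.resize(im,None,fx=1.42,fy=1.42))
```

```text
t 9.925 tcp [0.5211 0.0857 0.1724] F [-22.    7.    9.6] slide mm [-2.7  0.7  4.4] ax [-0.087  0.996  0.002] [ 0.996  0.087 -0.004] [-0.004  0.002 -1.   ]
[ 0.11 -0.18  1.83  0.    1.5   0.03] 30.017456710338593
normal yaw 4.963907385072471
```

View pics/w4.png

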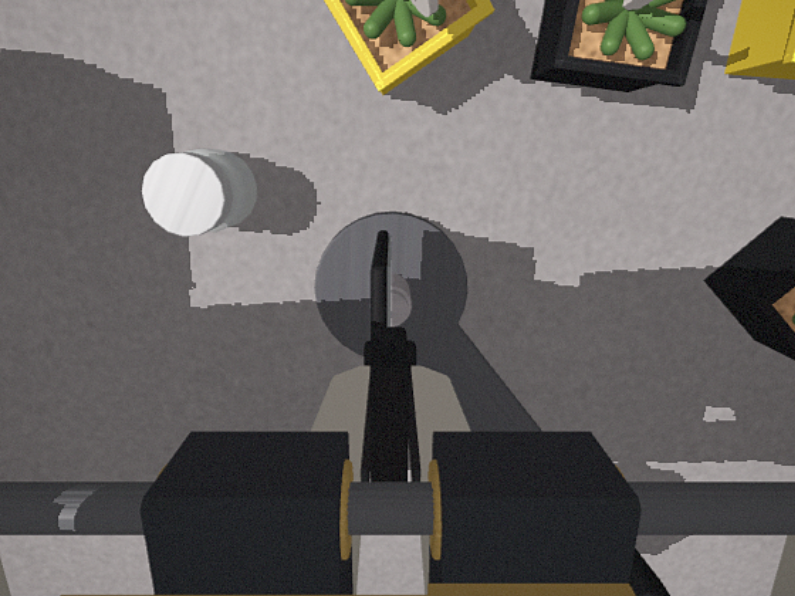

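The mirror is held at a normal yaw of 5.0°, and the foot disc shows at about (391,287). I'll cross-check the axis and lens direction from these two views.

Call:
carry_out:
  delta_rot:
    - [0, 0, 0]
    - [0, 0, 0]
    - [0, 0, 0]
  slide:
    - [0, -0.7, 0]
    - [0, 0, 0]
    - [0, 0, 0]
  fingers: [5, 5, 5]

```text
time: 10.35
eef_pos: [0.521, 0.0857, 0.1725]
orientation: [-2.121, -2.313, 0.0]
wrist_force: [-13.5, 9.1, 6.5]
gripper_width: 0.128
finger_force: 30.0
```

Run:
```python
from h import *
p3=dict(np.load('p3.npz'));p4=dict(np.load('p4.npz'))
print('disc',onz('w',391.5/1.42,288/1.42,.014,p4),onz('w',389/1.42,248/1.42,.014,p3));l=onz('w',648/1.42,282/1.42,.1,p3);print('lens',l)
o=robot.get_obs();y=R.from_rotvec(o['orientation']).as_matrix()[:,1];n=np.arctan2(y[1],y[0])
tag=np.array([.6242,.2475])
for A in ([.5213,.0836],[.5216,.082]):
    for L in (l[:2],np.array([.6359,-.0412])):
        c=L-A;s=2*n-np.arctan2(c[1],c[0]);t=tag-A
        print(np.degrees([n,np.arctan2(c[1],c[0]),np.arctan2(t[1],t[0])]).round(2),'y mm',1000*(t[1]*np.cos(s)-t[0]*np.sin(s)))
print(o['wrist_force'],o['finger_force'],o['time'],np.abs(o['qd']).max())
```

```text
disc [0.52032275 0.08461007 0.014     ] [0.52250632 0.08613959 0.014     ]
lens [ 0.63591182 -0.04169599  0.1       ]
[  4.96 -47.55  57.88] y mm 1.3492192106657197
[  4.96 -47.44  57.88] y mm 1.7216077323593815
[  4.96 -47.26  58.2 ] y mm 3.45483402951223
[  4.96 -47.15  58.2 ] y mm 3.8347532891880034
[-13.53297404   9.09421014   6.53010404] 30.00558704137802 10.35 0.0020426405539049736
```

The estimates put the line of sight within 4 mm of the tag's middle, against a limit of 20 mm. The arm is still and the grip is firm, so I'm handing in.

```bash
python3 -c "
from cell import job
print(job.finish_job())"
```

```text
the job is handed in; nothing more can be done
None
```

I pressed the three keys fully down in order (large round, bar, small round) and handed the job in with the gripper still holding the mirror. By my measurements the camera's line of sight passes within about 4 mm of the round tag's middle (limit 20 mm). No verdict came back.

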